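# Draw the blind plug of a filling head with a screw-in puller

### The arm

A 6-joint arm with a two-finger parallel gripper is mounted at the origin on the work surface; the furniture and walls round the work are solid. World frame = base frame: x ahead of the robot, y to its left, z up, the work surface at z = 0. Lengths are in m, angles in rad, forces in N, time in s.
With the tool pointing down it reaches from about 0.35 to 0.775 m from the base axis. Payload 7.3 kg.
Tool frame: the origin (TCP) lies midway between the tips of the shut fingers; the grasp point (between the pads) lies 19 mm behind it (arm.grip_point_offset is the distance from the TCP to the grasp point, in m); z points along the fingers, y is the line along which they close (so a half turn about z gives the same grasp; the last joint's range is limited). The gripper opens to 92 mm and grips with 3 to 60 N. Pads are 19 mm wide; open, the fingers measure 130 mm over their backs; the gripper's body (75 mm by 190 mm) begins 47 mm behind the grasp point.
Start: joints at [-1.361, 0.342, 1.524, -0, 1.275, -0.146], TCP at [0.183, -0.492, 0.201] pointing down, gripper open.
Joint ranges: [-2.53, 2.53], [-0.77, 2.02], [0.04, 2.7], [-1, 4.14], [0.28, 2.66], [-3.11, 3.11]. Speed limits (rad/s): [2.57, 2.57, 3.14, 3.14, 3.14, 3.14].

### API

Orientations are given as a unit quaternion [w, x, y, z].
In Python, from station import arm gives the robot as it stands. Calls block until the motion is done:
- arm.goto(position, orientation): joint-space move of the TCP to a pose.
- arm.servo_line(position, vel=0.15, rotation=None): straight line of the TCP; rotation=None keeps the orientation; vel is the mean speed in m/s.
- arm.movej(angles): joint-space move.
- arm.grip(opening, force=None): opening from 0.0 (shut) to 1.0 (fully open); force is the grip in N (None keeps the last); returns when the fingers have stopped.
- arm.sleep(seconds).
- arm.solve_ik(position, orientation): joint angles nearest the present ones, or None.
- arm.read_state(): the state.
- arm.read_camera(name): name is "scene" or "top" or "wrist"; returns a dict with "image" (420x560x3 uint8, blue, green, red), "z_map" (420x560 float32, m along the optical axis (not along the pixel's ray), 0 where there is no reading), "K" (3x3 intrinsics, pixels), "pose" (4x4, takes a point from camera to world coordinates). Camera axes: x right, y down, z forward; pixel columns grow to the right and rows downward; lengths in m; the calibration is good to about 2 mm. A picture is of the moment at which its call begins.
A pose or a line that the arm cannot do raises arm.MotionError and nothing moves.
- arm.sign_off(): hands the job in; it is judged then, once.
Trained networks look in a picture, given as the dict that the camera call returned (one of the last four; its "shot" number tells which), for a name from the list of things; names that differ only in an ending like _2 or _b are one class to them, and where a whole thing is asked for, a point or a joint stands for the part that bears it (a point fixed in the world has none). Each returns a list of dicts, best first, with "conf" (0 to 1); they miss things now and then, are a little off and sometimes report something else, mostly with a low value. They report only what shows in the picture. A call takes as long as a camera call.
- arm.outline_of(thing, picture): "mask" (420x560 bool, what is visible of it).
- arm.tip_of(thing, picture): "location" ([x, y, z] in m, in world coordinates, good to about 4 mm: a listed point, or the origin of a listed thing).
The state is a dict: "t": time; "joint_positions": joint angles; "qvel": joint speeds; "tau": joint torques, N m; "ee_pos": TCP position; "ee_rot": TCP orientation; "contact_force": force on the tool from outside, world axes, zero at the start; "torque": the same for the moment, N m; "grip_width": opening from 0.0 (shut) to 1.0 (fully open); "finger_force": force on a finger pad.
Only numpy, scipy, OpenCV 4.12 (cv2) and the standard library are available. Lean on these libraries where they do the work, as an engineer would, in place of code of your own. Each camera call takes 0.05 s, during which the arm holds its last target. There are 200 camera calls.

### The job

The filling head's white blind plug has to come out for cleaning. Take the blue-handled puller rod from its stand, screw it gently clockwise into the plug until its shoulder is just down on the plug's face (feel for it: do not press hard or wrench it tight), draw the plug straight up out of the port, and stand it gently upright in the steel parts tray with the puller still screwed in. Handle the plug only by the puller, and leave the other things on the table alone.

Things in the scene. Friction and masses are not known exactly. Their poses are not given: they have to be found in the camera images.
- puller: Stainless puller rod, 0.24 kg, upright in its stand. Origin on its axis at the underside of the shoulder (collar 36 mm across, 6 mm thick); z up. Below it: two-start right-hand round thread, 24 mm across, its ridges 7 to 14 mm below the origin, lead 19 mm a turn (clockwise from above screws down); then a 15 mm pilot nose ending 25 mm below. Half a turn gives the same fit.
- puller_handle (a point): Centre of the puller's blue T-bar handle, on the rod's axis 70 mm above the puller's origin. The bar is 72 mm long along the puller's x, 15 mm thick along y and 26 mm tall; bare 15 mm shank below it.
- plug: White acetal blind plug, 0.2 kg, 38 mm tall, in the head's port. Origin at the centre of its underside, z up. Body 44 mm across; flange 60 mm across, 6 mm thick, resting on the port, with a small tab to y = 40 mm that sits between two dowels and stops it turning. A rubber ring in the bore grips it: 7 to 13 N plus the weight to draw it, over the first 20 mm or so.
- plug_face (a point): Centre of the plug's flat top face, 38 mm above its underside. Threaded hole, 19 mm clear, 33 mm deep; where its thread starts cannot be seen and differs each time. Lowered in, the puller rests on it, shoulder 2 to 12 mm up; clockwise it sinks 1 mm in 19 degrees until seated, anticlockwise it climbs to 12, perches on the thread's end, drops to 2. 17 degrees past seated (0.9 mm play) it locks.
- filling_head: Stainless filling head, 170 mm long (y), 38 mm tall, with two needles and a hose union (to y = 119 mm), on a 150 x 250 x 8 mm base plate fixed to the table. Origin at the centre of the plate's underside, on the port's axis; z up. The plug's underside starts 38 mm above the origin. Stacks of buns, 0.31 m tall, stand between it and the robot and must not be hit.
- port (a point): Centre of the port's mouth: top of the round boss, 72 mm across, 70 mm above the head's origin. The bore is 46 mm across and 34 mm deep, upright.
- puller_stand: Black round stand fixed to the table, 54 mm across, 46 mm tall, foot 80 mm across; origin at the centre of its underside. The puller's shoulder rests on its top, the thread in its 29 mm hole.
- parts_tray: Square steel tray fixed to the table, 150 x 150 mm outside, rim 22 mm (25 mm with its bead) high, walls 4 mm; origin at the centre of its underside, inner floor 4 mm above it.
- sugar_dredger: Steel sugar dredger, 70 mm across, 116 mm tall, loose on the table; origin at the centre of its underside. To be left alone.
- tally_counter: Hand tally counter, 54 x 67 x 26 mm, loose on the table; origin at the centre of its underside. To be left alone.

How it is judged:
On the way, in this order (a step that is already met when the one before it is completed fails the run):
1. the puller is screwed home in the seated plug: its shoulder within 0.8 mm of the plug's face (z of puller in the frame of plug between 0.036 and 0.0388 m and horizontal distance between puller and plug below 0.004 m and z of plug in the frame of filling_head below 0.041 m), for 0.2 s.
2. the plug hangs upright on the puller, its underside at least 10 mm above the port (z of plug in the frame of filling_head above 0.08 m and angle between plug's own z axis and vertical below 0.2 rad and z of puller in the frame of plug below 0.0405 m), for 0.2 s.
At the end, for the whole second after the job is handed in: the plug stands upright (within 0.1 rad) and at rest on the floor of the parts tray, with the puller still screwed in (shoulder within 2.5 mm of the face), let go (x of plug in the frame of parts_tray between -0.055 and 0.055 m and y of plug in the frame of parts_tray between -0.055 and 0.055 m and z of plug in the frame of parts_tray below 0.008 m and angle between plug's own z axis and vertical below 0.1 rad and z of puller in the frame of plug between 0.036 and 0.0405 m and horizontal distance between puller and plug below 0.012 m and linear speed of plug below 0.02 m/s and linear speed of puller below 0.03 m/s); the robot touches nothing.
It fails at once if the thread is forced: over 25 N between puller and plug with the shoulder over 1.5 mm off the face, or the plug lifted over 1.5 mm with the shoulder over 2.2 mm off the face ((contact force between puller and plug above 25 N and z of puller in the frame of plug above 0.0395 m) or (z of plug in the frame of filling_head above 0.0395 m and z of puller in the frame of plug above 0.0402 m)).
It fails at once if the thread is wrenched: over 70 N of clamping and pressing between puller and plug, with the plug still seated (contact force between puller and plug above 70 N and z of plug in the frame of filling_head below 0.041 m).
It fails at once if the gripper touches the plug (contact force between the fingers and plug above 1 N).
It fails at once if the plug is set down hard: over 80 N on the tray (contact force between plug and parts_tray above 80 N).
It fails at once if a bystander (sugar dredger, tally counter) is moved over 20 mm (distance of any of sugar_dredger, tally_counter from where it was at the start of the episode above 0.02 m).
It also fails if it takes over 70 s, if anything falls off the work surface, if the arm or the gripper's body presses on something with over 40 N, if the wrist force passes 120 N, or if a joint passes its speed limit or range.

## Working session

There is one attempt and no reset: what is moved stays moved. The work goes in short steps, each a Python script; the robot and the scene stay as the last script left them, time stands still between calls to the robot, and variables do not carry over. Pictures are saved under pics/ and viewed, at most 10 in all, crops included, and the job is handed in when it is done.

```bash
ls; mkdir -p pics; cat > h.py <<'E'
import numpy as np, cv2
from station import arm
from scipy.spatial.transform import Rotation as R
def cloud(p,mask=None):
    z=p["z_map"]; v,u=np.nonzero((z>0) if mask is None else (mask&(z>0)))
    K=p["K"]; d=z[v,u]
    c=np.stack([(u-K[0,2])/K[0,0]*d,(v-K[1,2])/K[1,1]*d,d],1)
    return c@p["pose"][:3,:3].T+p["pose"][:3,3]
def down(yaw):  # tool z down; tool y (closing line) at angle yaw from world x
    y=np.array([np.cos(yaw),np.sin(yaw),0]); z=np.array([0,0,-1.]); x=np.cross(y,z)
    q=R.from_matrix(np.stack([x,y,z],1)).as_quat(); return [q[3],q[0],q[1],q[2]]
E
python3 - <<'E'
from h import *
for n in ("top","scene"):
    p=arm.read_camera(n); cv2.imwrite(f"pics/{n}0.png",p["image"])
    for t in "puller puller_handle plug plug_face filling_head port puller_stand parts_tray sugar_dredger tally_counter".split():
        try: print(n,t,[(np.round(r["location"],4).tolist(),round(r["conf"],2)) for r in arm.tip_of(t,p)[:2]])
        except Exception as e: print(t,e)
    for t in ("puller_handle","parts_tray"):
        for r in arm.outline_of(t,p)[:1]:
            c=cloud(p,r["mask"]); print(t,r["conf"],len(c),c.min(0).round(3),c.max(0).round(3))
s=arm.read_state(); print(s["t"],s["ee_rot"],s["contact_force"],s["torque"],arm.grip_point_offset)
E
```

```text
pics
top puller [([0.392, 0.323, 0.043], 0.57)]
top puller_handle [([0.3915, 0.3225, 0.1194], 0.74)]
top plug [([0.5583, 0.1771, 0.038], 0.64)]
top plug_face [([0.5595, 0.1809, 0.0733], 0.76), ([0.3901, 0.3229, 0.0421], 0.67)]
top filling_head [([0.5585, 0.1797, -0.0007], 0.88)]
top port [([0.5593, 0.1771, 0.0687], 0.75)]
top puller_stand [([0.3937, 0.3248, -0.0012], 0.91)]
top parts_tray [([0.4319, -0.2476, -0.0043], 0.85)]
top sugar_dredger [([0.5596, -0.0306, 0.0027], 0.75)]
top tally_counter [([0.3693, -0.4117, 0.0023], 0.71)]
puller_handle 0.63 259 [ 0.362  0.299 -0.001] [0.424 0.349 0.135]
parts_tray 0.98 2931 [ 0.334 -0.477 -0.799] [ 0.566 -0.152  0.032]
scene puller [([0.3958, 0.3226, 0.0444], 0.51), ([0.556, 0.1804, 0.079], 0.36)]
scene puller_handle [([0.3901, 0.325, 0.113], 0.59)]
scene plug [([0.5589, 0.1798, 0.0378], 0.65)]
scene plug_face [([0.5565, 0.1794, 0.0773], 0.89), ([0.3891, 0.3209, -0.0025], 0.26)]
scene filling_head [([0.5592, 0.1772, 0.0375], 0.66)]
scene port [([0.5599, 0.1777, 0.0667], 0.97)]
scene puller_stand [([0.3884, 0.3213, 0.0], 0.56), ([0.4256, -0.2481, 0.003], 0.4)]
scene parts_tray [([0.4286, -0.2518, 0.0052], 0.66)]
scene sugar_dredger [([0.562, -0.0346, 0.0032], 0.95)]
scene tally_counter [([0.3949, 0.3213, 0.0471], 0.71), ([0.3713, -0.4107, 0.0004], 0.51)]
puller_handle 0.62 279 [ 0.247  0.3   -0.004] [0.426 0.364 0.134]
parts_tray 0.63 2627 [ 0.333 -0.349 -0.004] [ 0.53  -0.153  0.03 ]
1.3 [4.39656136e-05 9.84215021e-01 1.76976808e-01 2.22282654e-05] [-0.32869452 -0.27583902  0.8209511 ] [ 0.03268446  0.02450479 -0.00358436] 0.0188
```

View pics/top0.png

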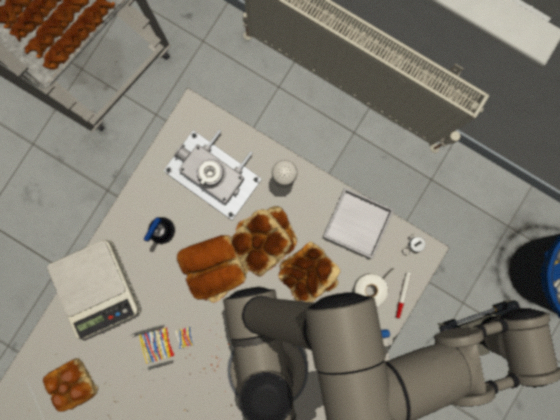

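View pics/scene0.png

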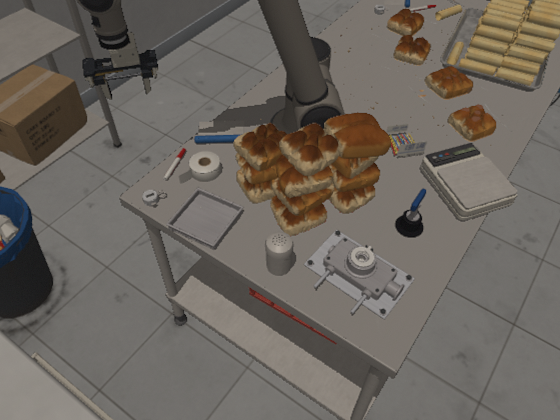

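```bash
python3 - <<'E'
from h import *
p=arm.read_camera("top")
c=cloud(p)
def rep(n,m):
    q=c[m]; 
    (cx,cy),r=cv2.minEnclosingCircle(q[:,:2].astype(np.float32)); print(n,len(q),q.mean(0).round(4),"rect",cv2.minAreaRect(q[:,:2].astype(np.float32)),"circ",round(cx,4),round(cy,4),round(r,4))
near=lambda x,y,r:np.hypot(c[:,0]-x,c[:,1]-y)<r
rep("bar",near(.391,.323,.05)&(c[:,2]>.118)&(c[:,2]<.145))
rep("stand",near(.391,.323,.06)&(c[:,2]>.04)&(c[:,2]<.056))
rep("plug",near(.559,.178,.05)&(c[:,2]>.0735)&(c[:,2]<.08))
rep("boss",near(.559,.178,.05)&(c[:,2]>.064)&(c[:,2]<.0725))
rep("tray",near(.43,-.249,.11)&(c[:,2]>.018)&(c[:,2]<.03))
t=c[(c[:,2]>.15)&(c[:,2]<.36)&(c[:,0]>.15)&(c[:,1]>-.1)]
print("tall",t.min(0),t.max(0))
for y0 in np.arange(-.1,.5,.04):
    q=t[(t[:,1]>=y0)&(t[:,1]<y0+.04)]
    if len(q): print(round(y0,2),len(q),q[:,0].min().round(3),q[:,0].max().round(3),q[:,2].max().round(3))
E
```

```text
bar 155 [0.3944 0.3199 0.1265] rect ((0.39448413252830505, 0.3207642138004303), (0.015883920714259148, 0.071446992456913), 62.402671813964844) circ 0.3944 0.3206 0.0359
stand 154 [0.3904 0.312  0.0474] rect ((0.39225247502326965, 0.3169909119606018), (0.04497799649834633, 0.047391749918460846), 24.804000854492188) circ 0.3944 0.3203 0.0267
plug 172 [0.5598 0.178  0.0761] rect ((0.558311402797699, 0.17675253748893738), (0.0656151995062828, 0.06328558176755905), 81.37351989746094) circ 0.5583 0.1768 0.0368
boss 236 [0.5607 0.1768 0.0689] rect ((0.5603762865066528, 0.17752613127231598), (0.06845582276582718, 0.06808590888977051), 1.0150469541549683) circ 0.5597 0.179 0.037
tray 480 [ 0.4324 -0.2536  0.0231] rect ((0.4316381812095642, -0.25051021575927734), (0.1566450446844101, 0.15636029839515686), 67.29199981689453) circ 0.4313 -0.2505 0.1082
tall [ 0.1502032  -0.09996954  0.15130209] [0.46002169 0.22651968 0.35999663]
-0.1 822 0.221 0.371 0.222
-0.06 848 0.23 0.46 0.287
-0.02 1172 0.153 0.46 0.359
0.02 1612 0.15 0.449 0.36
0.06 1655 0.15 0.428 0.292
0.1 1151 0.164 0.382 0.297
0.14 973 0.211 0.374 0.295
0.18 565 0.226 0.361 0.29
0.22 27 0.303 0.342 0.265
```

The pictures show the puller at (160,230), head and plug at (210,173), tray at (357,222), buns in between. The measured heights and sizes match the ones given. I'll go up and over the buns to look down on the puller with the wrist camera.

```bash
python3 - <<'E'
from h import *
r=np.deg2rad
for n,pos in (("pull",(.394,.3205,.1)),("pullhi",(.394,.3205,.48)),("port",(.559,.178,.14)),("porthi",(.559,.178,.45)),("tray",(.431,-.25,.11)),("trayhi",(.431,-.25,.45))):
    for y in (-27.6,152.4):
        s=arm.solve_ik(pos,down(r(y))); print(n,y,None if s is None else np.round(s,2))
s=arm.read_state(); p=s["ee_pos"]
arm.servo_line([p[0],p[1],.48],vel=.3)
q=arm.solve_ik((.394,.3205,.48),down(r(-27.6)))
arm.movej(q)
arm.servo_line([.394,.3205,.27],vel=.25)
p=arm.read_camera("wrist"); cv2.imwrite("pics/w1.png",p["image"])
print(np.round(p["pose"],3),p["K"][0,0])
c=cloud(p); m=(np.hypot(c[:,0]-.394,c[:,1]-.3205)<.06)&(c[:,2]>.115)&(c[:,2]<.145)
q=c[m];print(len(q),q.mean(0) if len(q) else 0)
if len(q): print(cv2.minAreaRect(q[:,:2].astype(np.float32)))
for t in ("puller_handle","puller"): print(t,arm.tip_of(t,p)[:1])
s=arm.read_state();print(s["t"],s["ee_pos"],s["contact_force"],s["torque"],np.round(s["joint_positions"],3))
E
```

```text
pull -27.6 [ 0.53  0.42  1.71 -0.    1.01  1.01]
pull 152.4 [ 0.53  0.42  1.71 -0.    1.01 -2.13]
pullhi -27.6 [ 0.53  0.27  0.87 -0.    1.99  1.01]
pullhi 152.4 [ 0.53  0.27  0.87 -0.    1.99 -2.13]
port -27.6 [ 0.18  0.51  1.44 -0.    1.2   0.66]
port 152.4 [ 0.18  0.51  1.44 -0.    1.2  -2.48]
porthi -27.6 [ 0.18  0.44  0.71 -0.    1.99  0.66]
porthi 152.4 [ 0.18  0.44  0.71 -0.    1.99 -2.48]
tray -27.6 [-0.68  0.39  1.73 -0.    1.02 -0.2 ]
tray 152.4 [-0.68  0.39  1.73 -0.    1.02  2.94]
trayhi -27.6 [-0.68  0.24  1.01 -0.    1.9  -0.2 ]
trayhi 152.4 [-0.68  0.24  1.01 -0.    1.9   2.94]
[[ 0.886 -0.442 -0.14   0.433]
 [-0.464 -0.844 -0.271  0.394]
 [ 0.002  0.305 -0.952  0.455]
 [ 0.     0.     0.     1.   ]] 338.284153465303
1142 [0.39313531 0.32294435 0.12717948]
((0.39263105392456055, 0.3213774859905243), (0.01552821695804596, 0.07155858725309372), 61.8032341003418)
puller_handle [{'location': [0.3978, 0.3236, 0.1201], 'conf': 0.86}]
puller [{'location': [0.3857, 0.3164, 0.0454], 'conf': 0.9}]
6.525 [0.39462196 0.32081436 0.27136928] [0.74377243 0.73106815 0.27129459] [-0.02479824 -0.05802369 -0.02371763] [ 0.532  0.264  1.441 -0.     1.434  1.014]
```

View pics/w1.png

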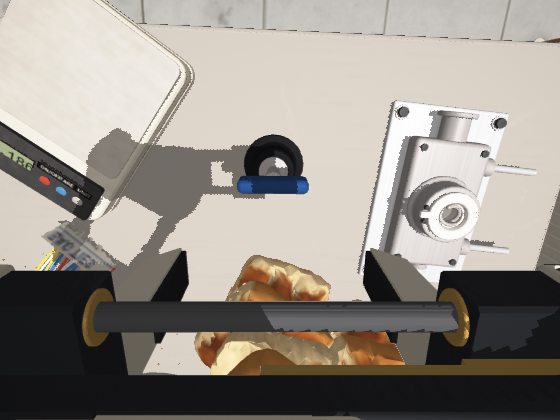

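The wrist view shows the handle bar at (273,186), clear between the open fingers, and the plug at (450,213). I'll fit the plug's circle from this view and grasp the bar by its ends, which centres it and keeps the gripper body away from the buns.

```bash
cat >> h.py <<'E'
from scipy.optimize import least_squares
def ring(c,x,y,z0,z1,r,rmax):
    q=c[(np.hypot(c[:,0]-x,c[:,1]-y)<rmax)&(c[:,2]>z0)&(c[:,2]<z1)]
    a=np.arctan2(q[:,1]-y,q[:,0]-x); d=np.hypot(q[:,0]-x,q[:,1]-y)
    b=[q[np.where((a>=t)&(a<t+.15))[0][np.argmax(d[(a>=t)&(a<t+.15)])],:2] for t in np.arange(-np.pi,np.pi,.15) if ((a>=t)&(a<t+.15)).any()]
    b=np.array(b); s=least_squares(lambda v:np.hypot(*(b-v[:2]).T)-v[2],[x,y,r],loss="soft_l1",f_scale=5e-4)
    return s.x.round(4),len(b),q[:,2].mean().round(4)
E
python3 - <<'E'
from h import *
for n in ("wrist","top"):
    p=arm.read_camera(n); c=cloud(p)
    print(n,"flange",ring(c,.559,.178,.0735,.08,.03,.036),"boss",ring(c,.559,.178,.064,.08,.036,.042))
    for t in ("plug_face","port"): print([r["location"] for r in arm.tip_of(t,p)[:1]])
# grasp the bar by its ends
yaw=np.deg2rad(-27.9); x,y=.3932,.3212
arm.servo_line([x,y,.15],vel=.2,rotation=down(yaw))
arm.servo_line([x,y,.097],vel=.08)
s0=arm.read_state(); print(s0["ee_pos"],s0["contact_force"])
arm.grip(.5,force=40)
arm.sleep(.2)
s=arm.read_state(); print(s["t"],s["grip_width"]*92,s["finger_force"],s["ee_pos"],s["contact_force"],s["torque"])
E
```

```text
wrist flange (array([0.5587, 0.1788, 0.0297]), 42, np.float64(0.076)) boss (array([0.5588, 0.1789, 0.0356]), 42, np.float64(0.0733))
[[0.5648, 0.1771, 0.078]]
[]
top flange (array([0.5596, 0.177 , 0.0286]), 41, np.float64(0.0761)) boss (array([0.5607, 0.1776, 0.0348]), 42, np.float64(0.0721))
[[0.561, 0.1778, 0.0717]]
[[0.56, 0.1789, 0.0689]]
[0.39360762 0.32142785 0.09748902] [ 0.15593393 -0.42294324  0.49706536]
9.0583 71.22377474128773 40.012587904930115 [0.39331367 0.32134491 0.09728653] [-0.91607055 -0.19441393  3.78452062] [0.06069405 0.14663547 0.00075612]
```

```bash
python3 - <<'E'
from h import *
x,y=.5594,.178
arm.servo_line([.3932,.3212,.12],vel=.05)
arm.servo_line([.3932,.3212,.45],vel=.3)
s=arm.read_state(); print(s["t"],s["contact_force"],s["torque"],s["grip_width"]*92)
q=arm.solve_ik((x,y,.45),down(np.deg2rad(-27.9)))
# yaw decreases (clockwise) as j6 rises; want j6=-2.6
d=-2.6-q[5]; q=np.array(q); q[5]=-2.6
arm.movej(q.tolist())
s=arm.read_state(); print(s["t"],s["ee_pos"],s["ee_rot"],s["joint_positions"][5])
yaw=np.deg2rad(-27.9)-d; print("yaw",yaw,down(yaw))
arm.servo_line([x,y,.18],vel=.25,rotation=s["ee_rot"])
arm.servo_line([x,y,.159],vel=.08); arm.sleep(.2)
p=arm.read_camera("wrist"); cv2.imwrite("pics/w2.png",p["image"])
s=arm.read_state(); print(s["t"],s["ee_pos"],s["contact_force"],s["torque"])
c=cloud(p); print("flange",ring(c,.559,.178,.0735,.08,.03,.036),"boss",ring(c,.559,.178,.064,.08,.036,.042))
q=c[(np.hypot(c[:,0]-x,c[:,1]-y)<.05)&(c[:,2]>.164)&(c[:,2]<.2)]; print(len(q), cv2.minAreaRect(q[:,:2].astype(np.float32)),q[:,2].max())
# shank / shoulder points
for a,b in ((.106,.118),(.122,.145)):
    q=c[(np.hypot(c[:,0]-x,c[:,1]-y)<.03)&(c[:,2]>a)&(c[:,2]<b)]; print(a,len(q),q.mean(0).round(4),q.min(0).round(4),q.max(0).round(4))
E
```

```text
10.9167 [-0.30260974 -0.02758603 -2.66405024] [-0.02273849 -0.06516437  0.00900879] 71.72110387080104
13.95 [0.55932476 0.17812938 0.45002361] [ 1.06215070e-05 -5.67402930e-01  8.23440292e-01 -1.80110599e-07] -2.5997006787711423
yaw 2.7775521812598427 [np.float64(0.0), np.float64(-0.5674271703496608), np.float64(0.8234235886522664), np.float64(0.0)]
15.8417 [0.55970947 0.17807532 0.15956894] [ 1.10278587 -0.49696087 -2.53090213] [ 0.18913869 -0.07798508  0.01284459]
flange (array([0.5589, 0.1784, 0.0299]), 33, np.float64(0.0758)) boss (array([0.559 , 0.1779, 0.0357]), 36, np.float64(0.0731))
6558 ((0.559095025062561, 0.1770077496767044), (0.021359484642744064, 0.09743750840425491), 69.15545654296875) 0.19999696006583184
0.106 1214 [0.5595 0.1726 0.1143] [0.5435 0.1593 0.1084] [0.5788 0.1937 0.118 ]
0.122 251 [0.559  0.1717 0.1338] [0.5533 0.1697 0.122 ] [0.5679 0.1786 0.1449]
```

View pics/w2.png

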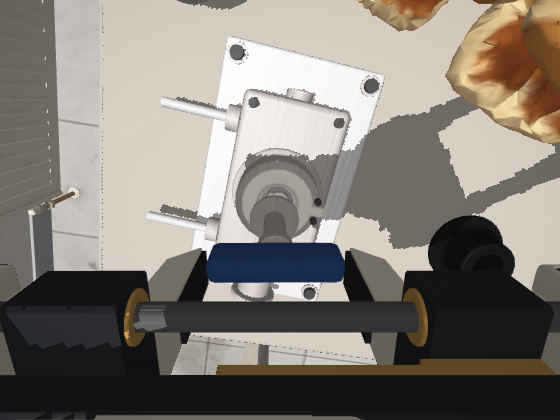

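The rod is over the plug: collar at (275,215), plug flange at (278,190). I'll fit both circles in one picture to get their offset.

```bash
python3 - <<'E'
from h import *
def fit(c,x,y,z0,z1,r,rmax,lo=0):
    q=c[(np.hypot(c[:,0]-x,c[:,1]-y)<rmax)&(np.hypot(c[:,0]-x,c[:,1]-y)>lo)&(c[:,2]>z0)&(c[:,2]<z1)][:,:2]
    a=np.arctan2(q[:,1]-y,q[:,0]-x); d=np.hypot(q[:,0]-x,q[:,1]-y); b=[]
    for t in np.arange(-np.pi,np.pi,.12):
        k=np.where((a>=t)&(a<t+.12))[0]
        if len(k) and d[k].max()>r-.004: b.append(q[k[np.argmax(d[k])]])
    b=np.array(b); s=least_squares(lambda v:np.hypot(*(b-v[:2]).T)-r,[x,y],loss="soft_l1",f_scale=5e-4)
    return (s.x*1e3).round(2),len(b),np.median(abs(s.fun)).round(5)
for n in ("wrist","wrist","top","scene"):
    p=arm.read_camera(n); c=cloud(p)
    print(n,"collar",fit(c,.5597,.178,.108,.119,.018,.024),"flange",fit(c,.5592,.1782,.0735,.079,.03,.035),"boss",fit(c,.5592,.1782,.066,.079,.036,.041))
    k=c[(np.hypot(c[:,0]-.5597,c[:,1]-.178)<.02)&(c[:,2]>.122)&(c[:,2]<.15)]
    if len(k)>20:
        s=least_squares(lambda v:np.hypot(*(k[:,:2]-v).T)-.0075,[.5597,.178],loss="soft_l1",f_scale=5e-4); print("  shank",len(k),s.x*1e3)
        for a,b in ((.122,.132),(.132,.15)):
            kk=k[(k[:,2]>a)&(k[:,2]<b)]
            if len(kk)>20: print("    ",a,least_squares(lambda v:np.hypot(*(kk[:,:2]-v).T)-.0075,[.5597,.178],loss="soft_l1",f_scale=5e-4).x*1e3)
print(arm.read_state()["ee_pos"])
E
```

```text
wrist collar (array([561.3 , 177.21]), 42, np.float64(0.00027)) flange (array([558.88, 178.58]), 42, np.float64(0.00045)) boss (array([559.02, 178.28]), 46, np.float64(0.00046))
  shank 312 [560.8645286  177.46587591]
     0.122 [560.99598188 177.39885436]
     0.132 [560.79067074 177.50235611]
wrist collar (array([561.19, 177.32]), 42, np.float64(0.00026)) flange (array([558.93, 178.64]), 42, np.float64(0.00044)) boss (array([559.03, 178.3 ]), 46, np.float64(0.00026))
  shank 303 [560.7832285  177.47498172]
     0.122 [560.92508567 177.42628282]
     0.132 [560.71250885 177.49797006]Traceback (most recent call last):
  File "<stdin>", line 12, in <module>
  File "<stdin>", line 8, in fit
    return func(*args, **kwargs)
    vector_fun = VectorFunction(
        fun_wrapped,
    ...<6 lines>...
        workers=workers
    )
    self._update_fun()
    ~~~~~~~~~~~~~~~~^^
    self.f = self.fun_wrapped(xp_copy(self.x))
             ~~~~~~~~~~~~~~~~^^^^^^^^^^^^^^^^^
    return np.atleast_1d(self.fun(x))
                         ~~~~~~~~^^^
    return self.f(x, *self.args, **self.kwargs)
           ~~~~~~^^^^^^^^^^^^^^^^^^^^^^^^^^^^^^
  File "<stdin>", line 8, in <lambda>
ValueError: operands could not be broadcast together with shapes (0,) (2,)
```

```bash
cat >> h.py <<'E'
def fit(c,x,y,z0,z1,r,rmax):
    q=c[(np.hypot(c[:,0]-x,c[:,1]-y)<rmax)&(c[:,2]>z0)&(c[:,2]<z1)][:,:2]
    a=np.arctan2(q[:,1]-y,q[:,0]-x); d=np.hypot(q[:,0]-x,q[:,1]-y); b=[]
    for t in np.arange(-np.pi,np.pi,.12):
        k=np.where((a>=t)&(a<t+.12))[0]
        if len(k) and d[k].max()>r-.004: b.append(q[k[np.argmax(d[k])]])
    if len(b)<10: return None
    b=np.array(b); s=least_squares(lambda v:np.hypot(*(b-v[:2]).T)-r,[x,y],loss="soft_l1",f_scale=5e-4)
    return (s.x*1e3).round(2),len(b)
def look(n):
    p=arm.read_camera(n); c=cloud(p)
    print(n,"collar",fit(c,.5597,.178,.108,.119,.018,.024),"flange",fit(c,.5592,.1782,.0735,.079,.03,.035),"boss",fit(c,.5592,.1782,.066,.079,.036,.041))
    for a,b in ((.122,.132),(.132,.147)):
        k=c[(np.hypot(c[:,0]-.5597,c[:,1]-.178)<.02)&(c[:,2]>a)&(c[:,2]<b)]
        if len(k)>12: print("   shank",a,len(k),(least_squares(lambda v:np.hypot(*(k[:,:2]-v).T)-.0075,[.5597,.178],loss="soft_l1",f_scale=5e-4).x*1e3).round(2))
E
python3 - <<'E'
from h import *
look("scene"); look("top")
q=np.array(arm.read_state()["joint_positions"]); q[5]+=np.pi; arm.movej(q.tolist()); arm.sleep(.2)
look("wrist"); look("wrist"); look("scene"); look("top")
s=arm.read_state();print(s["t"],s["ee_pos"],s["contact_force"],s["torque"])
E
```

```text
scene collar (array([559.19, 177.74]), 33) flange (array([558.03, 178.81]), 35) boss (array([558.61, 177.84]), 43)
   shank 0.122 14 [558.65 177.17]
top collar None flange (array([561.54, 178.81]), 10) boss (array([561.17, 178.62]), 15)
wrist collar (array([558.82, 177.91]), 43) flange (array([558.86, 178.45]), 42) boss (array([559.21, 178.53]), 47)
   shank 0.122 103 [558.97 177.72]
   shank 0.132 173 [559.16 177.73]
wrist collar (array([558.85, 177.93]), 43) flange (array([558.93, 178.41]), 42) boss (array([559.26, 178.47]), 47)
   shank 0.122 100 [558.97 177.78]
   shank 0.132 177 [559.18 177.72]
scene collar (array([556.8 , 178.25]), 30) flange (array([558.27, 177.97]), 37) boss (array([558.58, 178.  ]), 40)
top collar None flange None boss (array([560.7 , 178.88]), 13)
19.1417 [0.55941159 0.17802261 0.15910336] [-0.37636723  0.25028094 -2.15176081] [-0.07681461 -0.08406098  0.01777647]
```

The two views a half turn apart agree that the plug is at (0.559, 0.1785). They also show the rod sitting about 1.2 mm off in the grip with a slight tilt. I'll compensate for that and lower it, feeling for contact.

```bash
cat >> h.py <<'E'
Y0=2.7775; OFF=.0513
def tgt(yaw,h,e=(.00135,-.00035),c=(.5584,.1789)):
    a=yaw-Y0; R2=np.array([[np.cos(a),-np.sin(a)],[np.sin(a),np.cos(a)]])
    xy=np.array(c)-R2@np.array(e); return [xy[0],xy[1],.076+OFF+h]
def st(tag=""):
    s=arm.read_state(); f=s["contact_force"]
    print(tag,"t%.2f h%.2f"%(s["t"],(s["ee_pos"][2]-OFF-.076)*1e3),"F",np.round(f,1),"M",np.round(s["torque"],2),"j6 %.2f"%s["joint_positions"][5],"gw%.1f"%(s["grip_width"]*92)); return s
E
python3 - <<'E'
from h import *
q=np.array(arm.read_state()["joint_positions"]); q[5]-=np.pi; arm.movej(q.tolist())
arm.servo_line(tgt(Y0,.032),vel=.05,rotation=down(Y0)); arm.sleep(.2); st("up"); look("wrist")
arm.servo_line(tgt(Y0,.020),vel=.03); st()
arm.servo_line(tgt(Y0,.0135),vel=.03); arm.sleep(.1); s=st(); b=s["contact_force"][2]
h=.0135
while h>.0012:
    h-=.0004; arm.servo_line(tgt(Y0,h),vel=.01)
    f=np.array(arm.read_state()["contact_force"])
    if f[2]>-2.4+3 or np.hypot(*f[:2])>8: break
st("end h=%.4f"%h)
arm.sleep(.2); st()
E
```

```text
up t22.24 h32.03 F [ 0.3 -0.1 -1.1] M [ 0.17 -0.05  0.01] j6 -2.60 gw71.1
wrist collar (array([558.55, 178.47]), 42) flange (array([558.9, 178.6]), 42) boss (array([558.99, 178.32]), 46)
   shank 0.122 98 [558.29 178.59]
   shank 0.132 174 [558.17 178.66]
 t22.84 h19.84 F [ 0.   0.2 -2.2] M [ 0.14  0.01 -0.  ] j6 -2.60 gw70.9
 t23.31 h13.58 F [-0.4 -0.4 -3.3] M [ 0.12 -0.05 -0.  ] j6 -2.60 gw70.9
end h=0.0027 t30.06 h3.14 F [0.4 0.5 1.7] M [ 0.18 -0.05 -0.03] j6 -2.60 gw71.0
 t30.26 h3.04 F [ 0.6 -0.4  2.6] M [ 0.12 -0.12 -0.01] j6 -2.60 gw71.2
```

```bash
python3 - <<'E'
from h import *
yaw=Y0; h=.0027
for i in range(10):
    yaw-=np.deg2rad(8); s=arm.read_state(); fz=s["contact_force"][2]
    h-=np.clip(.00042+(2-fz)*4e-5,0,.0007)
    arm.servo_line(tgt(yaw,h),vel=.004,rotation=down(yaw))
    s=st("yaw%.0f h%.2f"%(np.rad2deg(yaw-Y0),h*1e3)); f=np.array(s["contact_force"]); ha=s["ee_pos"][2]-OFF-.076
    if f[2]>10 or np.hypot(*f[:2])>10 or abs(s["torque"][2])>.4 or ha<.0003: print("stop"); break
arm.sleep(.2); st()
E
```

```text
yaw-8 h2.30 t30.55 h2.62 F [ 1.8 -1.6  3.2] M [-0.08 -0.31 -0.02] j6 -2.46 gw71.1
yaw-16 h1.93 t30.84 h2.06 F [ 2.5 -2.7  2.4] M [-0.49 -0.68  0.05] j6 -2.32 gw71.5
yaw-24 h1.53 t31.13 h1.61 F [ 3.3 -3.1  2.2] M [-0.75 -0.78 -0.07] j6 -2.18 gw71.3
yaw-32 h1.12 t31.43 h1.17 F [ 3.1 -4.8  1. ] M [-0.96 -0.84 -0.02] j6 -2.04 gw71.3
yaw-40 h0.66 t31.72 h0.72 F [ 3.2 -3.9  2.1] M [-1.04 -0.71  0.  ] j6 -1.90 gw71.4
yaw-48 h0.24 t32.01 h0.27 F [ 1.6 -4.6  3.4] M [-1.1  -0.59 -0.02] j6 -1.76 gw71.4
stop
 t32.21 h0.29 F [ 1.3 -5.2  2.7] M [-1.11 -0.6  -0.04] j6 -1.77 gw71.4
```

```bash
python3 - <<'E'
from h import *
yaw=Y0-np.deg2rad(48); h=.00024; C=(.5585,.1786)
for i in range(6):
    yaw-=np.deg2rad(4)
    h-=np.clip(.0002+(3-arm.read_state()["contact_force"][2])*3e-5,0,.0004)
    arm.servo_line(tgt(yaw,h,c=C),vel=.003,rotation=down(yaw)); arm.sleep(.05)
    s=st("yaw%.0f h%.2f"%(np.rad2deg(yaw-Y0),h*1e3)); f=np.array(s["contact_force"])
    if f[2]>9 or np.hypot(*f[:2])>12 or abs(s["torque"][2])>.15: print("stop"); break
arm.sleep(.3); st()
E
```

```text
yaw-52 h0.03 t32.53 h0.09 F [ 1.5 -4.6  3.5] M [-1.03 -0.39 -0.01] j6 -1.69 gw71.4
yaw-56 h-0.15 t32.83 h0.02 F [ 0.  -3.7  5.5] M [-0.94 -0.24 -0.01] j6 -1.62 gw71.1
yaw-60 h-0.28 t33.13 h-0.03 F [ 0.6 -3.9  5. ] M [-0.74 -0.14 -0.07] j6 -1.55 gw71.6
yaw-64 h-0.42 t33.43 h-0.03 F [-0.  -3.6  6.9] M [-0.63 -0.11 -0.04] j6 -1.48 gw71.0
yaw-68 h-0.50 t33.73 h-0.05 F [-0.1 -2.6  7. ] M [-0.4  -0.08 -0.04] j6 -1.41 gw71.4
yaw-72 h-0.58 t34.03 h-0.10 F [ 0.2 -1.3  6.6] M [-0.21 -0.17 -0.04] j6 -1.34 gw71.4
 t34.33 h-0.09 F [-0.  -1.8  7.3] M [-0.28 -0.1  -0.01] j6 -1.34 gw71.3
```

Seated: the height stops falling at about 0 and the downward force builds while it turns. Now I draw the plug out.

```bash
python3 - <<'E'
from h import *
arm.grip(.5,force=55); st("grip")
s=arm.read_state(); yaw=Y0-np.deg2rad(72); C=(.5585,.1786)
for h in (.0008,.002,.004,.010,.025,.06):
    arm.servo_line(tgt(yaw,h,c=C),vel=.02 if h<.02 else .05); st("up%.1f"%(h*1e3))
arm.sleep(.3); st()
p=arm.read_camera("wrist"); cv2.imwrite("pics/w3.png",p["image"])
c=cloud(p)
for a,b in ((.128,.139),(.139,.146)): print(a,fit(c,.559,.1785,a,b,.03 if a<.13 else .018,.036 if a<.13 else .024))
E
```

```text
grip t34.55 h-0.09 F [-0.3 -2.2  7.1] M [-0.25 -0.13 -0.03] j6 -1.34 gw70.9
up0.8 t34.80 h0.07 F [ 0.5  1.  -2.1] M [ 0.42 -0.25 -0.02] j6 -1.34 gw71.0
up2.0 t35.05 h0.52 F [  0.3   3.  -12.2] M [ 0.98 -0.36 -0.01] j6 -1.34 gw70.9
up4.0 t35.30 h3.12 F [ -0.2   3.  -14.4] M [ 0.81 -0.21 -0.01] j6 -1.34 gw70.8
up10.0 t35.75 h10.66 F [ -0.3   1.3 -10.8] M [ 0.56 -0.15 -0.01] j6 -1.34 gw70.9
up25.0 t36.20 h26.82 F [ 0.   0.8 -3.3] M [ 0.3  -0.12  0.04] j6 -1.34 gw71.0
up60.0 t37.05 h59.66 F [ 1.  -0.1 -5. ] M [ 0.07 -0.13  0.01] j6 -1.34 gw71.0
 t37.35 h59.75 F [ 1.1  0.5 -4.7] M [ 0.11 -0.21 -0.05] j6 -1.34 gw70.9
0.128 (array([558.98, 177.49]), 41)
0.139 (array([558.75, 178.42]), 42)
```

View pics/w3.png

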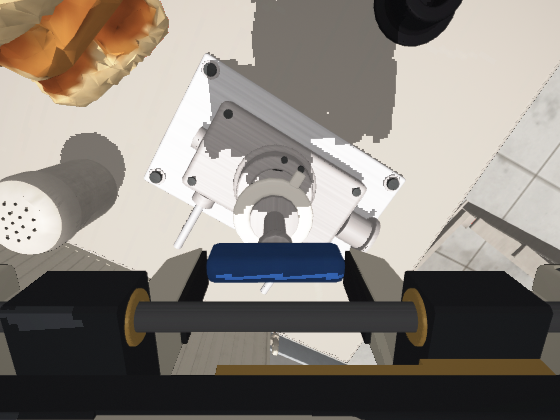

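The plug hangs on the puller at (273,205) and the port is empty at (275,165). The force reading of about -4.7 N matches both weights. Next I carry it over to the tray.

```bash
python3 - <<'E'
from h import *
s=arm.read_state(); p=s["ee_pos"]
arm.servo_line([p[0],p[1],.47],vel=.25)
X,Y=.4315,-.2505
j=np.array(arm.read_state()["joint_positions"])
q=np.array(arm.solve_ik((X,Y,.47),down(0))); q[5]=-1.34
arm.movej(q.tolist()); s=st("tray hi"); print(s["ee_pos"])
arm.servo_line([X,Y,.13],vel=.22,rotation=s["ee_rot"])
arm.servo_line([X,Y,.099],vel=.04); arm.sleep(.2); s=st("near"); b=s["contact_force"][2]
z=.099
while z>.0905:
    z-=.0005; arm.servo_line([X,Y,z],vel=.01)
    f=arm.read_state()["contact_force"]
    if f[2]>b+3.5: break
arm.sleep(.2); s=st("down z=%.4f"%z); print(s["ee_pos"])
pic=arm.read_camera("wrist"); cv2.imwrite("pics/w4.png",pic["image"])
E
```

```text
tray hi t40.33 h342.68 F [-0.4  0.2 -4.5] M [ 0.02 -0.17  0.04] j6 -1.34 gw70.8
[ 0.43200979 -0.24981768  0.46997896]
near t43.15 h-28.05 F [-0.2  0.8 -4.7] M [ 0.05 -0.14 -0.  ] j6 -1.34 gw71.0
down z=0.0930 t46.35 h-34.00 F [-0.3  0.   0.3] M [ 0.01 -0.08  0.05] j6 -1.34 gw71.1
[ 0.43167874 -0.25067758  0.09329574]
```

View pics/w4.png

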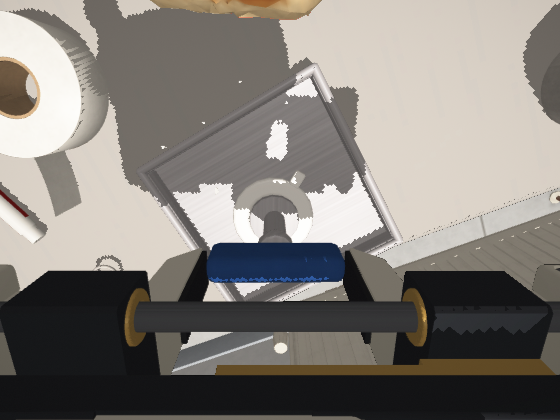

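The plug stands at (273,212), inside the tray. It touched down at the expected height, with TCP z at 0.0933. I'll release it, back off straight up, and check.

```bash
python3 - <<'E'
from h import *
arm.grip(1.0); arm.sleep(.2); st("open")
arm.servo_line([.4315,-.2505,.15],vel=.06); arm.servo_line([.4315,-.2505,.3],vel=.2); arm.sleep(.3); st("up")
pic=arm.read_camera("wrist"); cv2.imwrite("pics/w5.png",pic["image"])
c=cloud(pic)
print("flange",fit(c,.4315,-.2505,.036,.0445,.03,.036),"collar",fit(c,.4315,-.2505,.0455,.052,.018,.024))
q=c[(np.hypot(c[:,0]-.4315,c[:,1]+.2505)<.05)&(c[:,2]>.11)&(c[:,2]<.14)]; print("bar",len(q),cv2.minAreaRect(q[:,:2].astype(np.float32)),np.percentile(q[:,2],[5,50,95]))
E
```

```text
open t47.18 h-34.29 F [-1.  -0.  -0.1] M [ 0.05 -0.17 -0.04] j6 -1.34 gw92.1
up t49.48 h172.03 F [-1.2 -0.2  0.4] M [ 0.05 -0.15  0.01] j6 -1.34 gw91.9
flange (array([ 430.79, -252.73]), 38) collar (array([ 431.35, -252.5 ]), 32)
bar 954 ((0.4306131601333618, -0.25119614601135254), (0.07141747325658798, 0.01404861081391573), 37.83417892456055) [0.11360236 0.12424649 0.12597219]
```

View pics/w5.png

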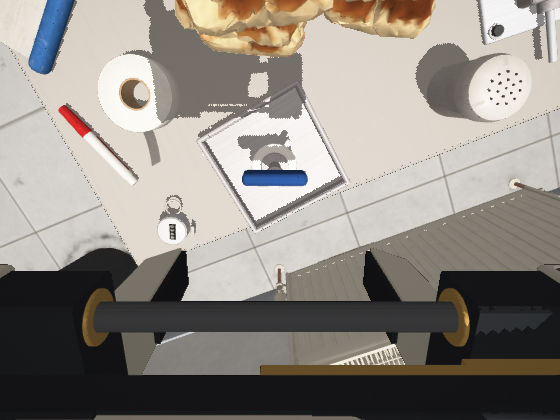

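The plug with the puller stands upright in the middle of the tray (273,165). The dredger and the counter look untouched, and the gripper is clear.

```bash
python3 -c "
from station import arm
print(arm.sign_off())"
```

```text
the job is handed in; nothing more can be done
None
```

The plug was unscrewed from nothing but the port: drawn out on the puller and stood upright in the parts tray with the puller still screwed in. I handed the job in after about 50 s of robot time, and the hand-in returned no verdict.

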